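# Close the lid press on the red tin

## Task

Two lever presses stand on the paint bench, both with the lever raised and latched. On the press that holds the red tin, squeeze the yellow release button in the lever's grip and, keeping it squeezed, swing the lever all the way down so that the pad sits on the tin's lid; then let go. Leave the lever of the press with the blue tin up.

Things in the scene. Friction and masses are not known exactly. Their poses are not given: they have to be found in the camera images.
- red_grip (a point): Middle of the black grip (100 long, 24 wide, 26 mm high) of the steel lever on the grey press holding the red tin (88 mm wide, lid also red); on the grip's centre line, 200 mm from the hinge axis, 50 mm from the free end. x: along the lever to the hinge (the hinge axis is 200 mm along +x), y: level, along the hinge axis, to the side with the button, z: out of its top. Clear by 55 mm all round.
- red_lever (a joint): Angle of that lever above level, rad. 0 = fully down at its stop, pad on lid, grip 135 mm above the table (hinge height). Starts at 0.60 to 0.76, grip roughly towards the robot. The latch stops it at about 0.57 and 0.34 on the way down unless the button is held in. It swings in an upright plane, stays where it is left, and takes 1 to 8 N at the grip to move.
- red_button (a joint): Travel of that lever's yellow release button, m: 0 = out, 0.008 = fully in. A paddle 56 mm long (along the grip, centred on its middle) and 20 mm high, standing 10 mm out of the grip's +y side and pushed straight in (-y); grip and button together 34 mm across. Its spring takes 2.4 N at first, 7.2 N fully in; the latch is free from about 0.005.
- blue_lever (a joint): Angle above level, rad, of the lever on the other, otherwise identical press, about 0.4 m to the side, which holds the blue tin. Starts at 0.60 to 0.76 and is to stay up. The free end of a raised lever stands up to 325 mm above the table: pass above it.

How it is judged:
By the outcome, as a careful person would: the job done as asked, in the order asked, and still so for the second after the job is handed in, with the robot touching nothing.
It also fails if it takes over 35 s, if anything falls off the work surface, if the arm or the gripper's body presses on something with over 40 N, if the wrist force passes 120 N, or if a joint passes its speed limit or range.

## Robot

A 6-joint arm with a two-finger parallel gripper is mounted at the origin on the work surface. World frame = base frame: x ahead of the robot, y to its left, z up, the work surface at z = 0. Lengths are in m, angles in rad, forces in N, time in s.
With the tool pointing down it reaches from about 0.35 to 0.875 m from the base axis. Payload 4.2 kg.
Tool frame: the origin (TCP) lies at the very end of the fingers, on their centre line; the grasp point (between the pads) lies 19 mm behind it; x points along the fingers, y is the direction in which the jaws open and shut, and the axes are right-handed (so a half turn about x gives the same grasp; the last joint's range is limited). The gripper opens to 85 mm and grips with 20 to 120 N. Pads are 22 mm wide; open, the fingers measure 114 mm over their backs; the gripper's body (76 mm by 85 mm) begins 54 mm behind the grasp point. The pads swing forward as they close: fully open they stand 13 mm farther back than shut.
Start: joints at [-0.878, 0.385, 0.008, 0, -1.194, -0.259], TCP at [0.263, -0.567, 0.231] pointing down, gripper open.
Joint ranges: [-3.14, 3.14], [-1.21, 2.06], [-1.07, 1.41], [-3.16, 2.05], [-2.99, -0.16], [-3.1, 3.1]. Speed limits (rad/s): [2.79, 2.79, 3.14, 3.14, 3.14, 3.14].

## Interface

Orientations are given as a unit quaternion [w, x, y, z].
In Python, from plant import manip, read_camera, get_calibration, ticket gives the robot as it stands.
- The arm moves only by the tool carry_out, never from a script. Its arguments are lists of equal length, an entry for each row: "xyz": the shift along the world's x, y, z in cm, a list of three; "rotation": the turn, a rotation vector about the world's x, y, z in rad, a list of three; "fingers": the opening, from 0 (shut) to 1 (fully open). A call has 1 to 10 rows; each row is the pose to reach, as a shift and turn from the pose commanded when the call began; what a row does not reach only later rows make up. A row lasts 1/10 s, in which the tool goes at most 50 mm and 8.59 degrees, less where a joint would pass 70% of its speed; a pose out of reach is approached as far as the arm can. A call with a gripper value outside its range is refused whole. The fingers move at their own pace and stop on an object; the grip force is fixed at half the most. Time passes only in rows, so rows that repeat a pose let the fingers close. It gives the time, the measured TCP pose, the force and the opening at its end, in the units of the state.
- manip.sense(): the state, without advancing time (a new reading comes with each control period).
- read_camera(name): name is "side" or "top"; returns the picture (480x640x3 uint8, blue, green, red); there is no depth.
- get_calibration(name): a dict with "vertical_fov" (degrees; the focal length in pixels is half the picture's height over the tangent of half this angle, whatever the lens; pixels are square), "cx", "cy" (the principal point, pixels), "k1" (the pictures are not rectified: a ray, as slopes to the right and down, at radius r is drawn at 1 + k1 r^2 times it, then the intrinsics apply), "rvec" (rotation vector, rad) and "tvec" (3), from world to camera coordinates, as OpenCV has them. Camera axes: x right, y down, z forward; pixel columns grow to the right and rows downward; lengths in m; the calibration is good to about 2 mm. A picture is of the moment at which its call begins. get_calibration takes no time and is no camera call.
- ticket.job_done(): hands the job in, once; it reports no verdict.
The state is a dict: "time_s": time; "qpos": joint angles; "joint_vel": joint speeds; "joint_torque": joint torques, N m; "tcp_pos": TCP position; "eef_rot": TCP orientation; "contact_force": force on the tool from outside, world axes, zero at the start; "wrist_torque": the same for the moment, N m; "width": finger opening in m.
Only numpy, scipy, OpenCV 4.12 (cv2) and the standard library are available. Lean on these libraries where they do the work, as an engineer would, in place of code of your own. Each camera call takes 0.05 s, during which the arm holds its last target. There are 200 camera calls.

## Working session

There is one attempt and no reset: what is moved stays moved. The work goes in short steps, Python scripts to look and compute and a tool call to move; the robot and the scene stay as the last step left them, time stands still between calls to the robot, and variables do not carry over. Pictures are saved under pics/ and viewed, about 8 in all and at most 12, crops included, and the job is handed in when it is done.

Besides the shell and the picture viewer there is one more tool, called after "Emit:" by a JSON object that holds its "name" and its "arguments", one argument or row to a line. carry_out: Moves the arm, as the interface text tells. Its arguments: {"type":"object","properties":{"xyz":{"type":"array"},"rotation":{"type":"array"},"fingers":{"type":"array"}},"required":["xyz","rotation","fingers"]}

```bash
ls; mkdir -p pics
python3 - <<'E'
from plant import manip, read_camera, get_calibration
import cv2
for n in("side","top"):
    cv2.imwrite(f"pics/{n}0.png",read_camera(n)); print(n,get_calibration(n))
print(manip.sense())
E
```

```text
pics
side {'vertical_fov': 50.32151463965342, 'cx': 324.4540701900088, 'cy': 230.65124997122854, 'k1': -0.11983987842642578, 'rvec': array([ 0.58143455, -2.60194459,  1.26769967]), 'tvec': array([0.49620092, 0.28315293, 0.83627521])}
top {'vertical_fov': 46.61735448705384, 'cx': 323.81651810746746, 'cy': 234.211189734322, 'k1': 0.0026751133925033265, 'rvec': array([ 2.12784802, -2.18873388,  0.11141329]), 'tvec': array([0.01130636, 0.57290992, 1.22938984])}
{'time_s': 0.1, 'qpos': array([-8.78369030e-01,  3.85462003e-01,  6.74306439e-03, -4.27757864e-04,
       -1.19397427e+00, -2.58598727e-01]), 'joint_vel': array([ 5.69915994e-04, -3.49293700e-04,  4.96790785e-03,  8.50573279e-04,
        1.20021331e-03,  2.91707504e-05]), 'joint_torque': array([-5.75175745e-04, -3.93319988e+01,  1.88929868e+01,  4.19800535e+00,
       -2.64692688e-03,  2.00260992e-06]), 'tcp_pos': array([ 0.26251009, -0.56662137,  0.23033509]), 'eef_rot': array([ 0.69036621, -0.15146643,  0.6907303 ,  0.15278763]), 'contact_force': array([ 0.48646187,  0.18042287, -0.81352332]), 'wrist_torque': array([-0.0232661 , -0.01915649, -0.00625847]), 'width': 0.08525912888751591}
```

View pics/side0.png

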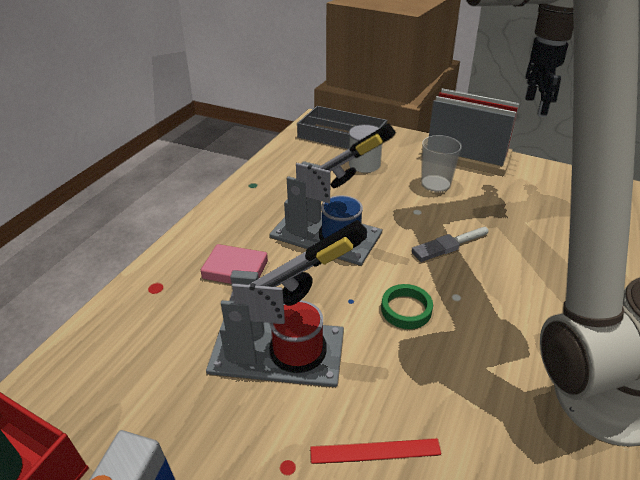

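View pics/top0.png

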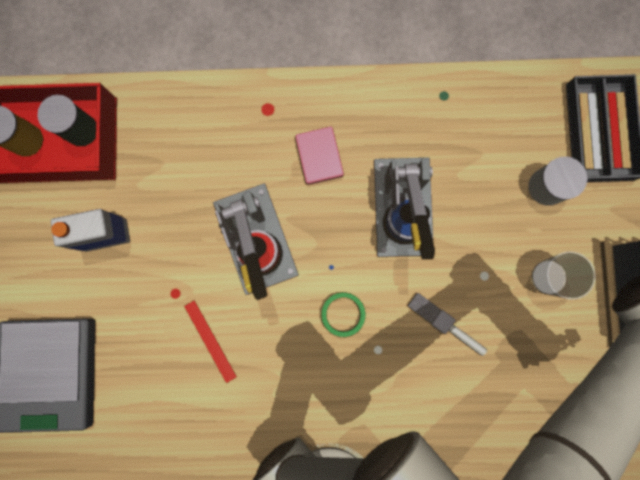

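Side view: the red press is in front, with its grip around (335,245). Top view: its grip runs from about (245,240) to (260,297), with the button on the left (+y) side. I'll measure the button, the grip and the base plate in both views.

```bash
cat > h.py <<'E'
import numpy as np, cv2
from plant import manip, read_camera, get_calibration
def cam(n):
    c=get_calibration(n); f=240/np.tan(np.radians(c["vertical_fov"])/2)
    return c,np.array([[f,0,c["cx"]],[0,f,c["cy"]],[0,0,1.]]),np.array([c["k1"],0,0,0,0.]),cv2.Rodrigues(c["rvec"])[0]
def ray(n,p):
    c,K,D,R=cam(n); u=cv2.undistortPoints(np.array([[p]],float),K,D)[0,0]
    d=R.T@np.array([*u,1]); return -R.T@c["tvec"],d/np.linalg.norm(d)
def plane(n,p,z):
    o,d=ray(n,p); return o+d*(z-o[2])/d[2]
def tri(ps,pt):
    (a,d),(b,e)=ray("side",ps),ray("top",pt)
    s=np.linalg.lstsq(np.c_[d,-e],b-a,rcond=None)[0]; P,Q=a+d*s[0],b+e*s[1]
    return (P+Q)/2,np.linalg.norm(P-Q)
def proj(n,P):
    c,K,D,R=cam(n); return cv2.projectPoints(np.atleast_2d(P).astype(float),c["rvec"],c["tvec"],K,D)[0][:,0]
E
python3 - <<'E'
from h import *
for n,(x0,y0,x1,y1) in dict(side=(225,215,375,325),top=(205,175,305,305)).items():
    im=cv2.imread(f"pics/{n}0.png"); h=cv2.cvtColor(im,cv2.COLOR_BGR2HSV)
    m=cv2.inRange(h,(20,150,80),(32,255,255)); k,l,s,c=cv2.connectedComponentsWithStats(m)
    for i in range(1,k):
        if s[i,4]>15: print(n,s[i],c[i],cv2.minAreaRect(np.argwhere(l==i)[:,::-1].astype(np.float32)))
    z=5 if n=="side" else 4.5
    cv2.imwrite(f"pics/{n}c.png",cv2.resize(im[y0:y1,x0:x1],None,fx=z,fy=z,interpolation=cv2.INTER_CUBIC))
E
```

```text
side [356 134  27  21 271] [368.88560886 143.71217712] ((368.8404541015625, 143.87527465820312), (10.429000854492188, 26.593952178955078), 58.570438385009766)
side [316 237  37  27 507] [334.37080868 250.08284024] ((334.18463134765625, 250.32308959960938), (14.38802719116211, 37.210418701171875), 60.2551155090332)
top [412 223   9  26 168] [415.88690476 235.67261905] ((415.9054260253906, 235.43246459960938), (25.810640335083008, 6.904757499694824), 80.53767395019531)
top [241 265  11  27 140] [246.3        277.74285714] ((246.20591735839844, 278.32354736328125), (26.92145538330078, 5.5783185958862305), 75.96376037597656)
```

View pics/sidec.png

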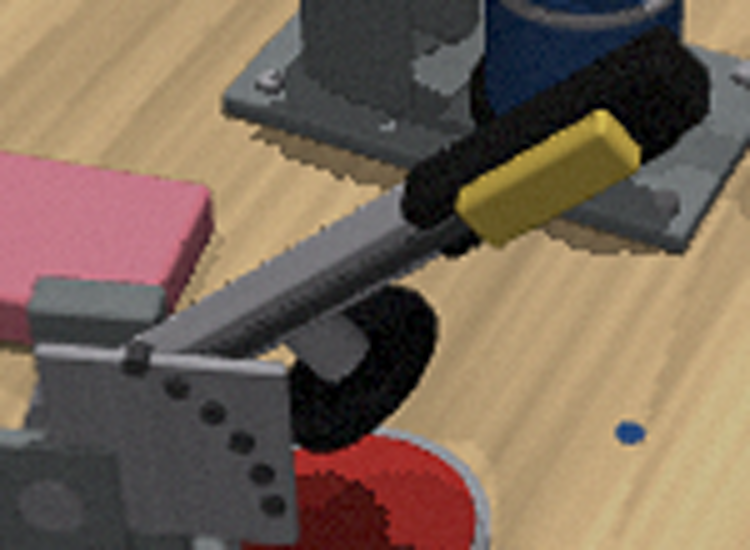

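View pics/topc.png

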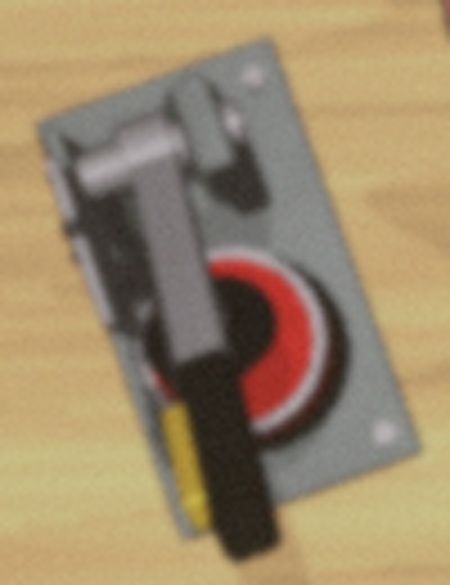

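Zoomed side view: the button's outer face has its corners at about (458,195), (600,112), (640,155) and (497,245) in crop pixels. Zoomed top view: the plate corners are (38,125), (270,38), (420,455) and (182,540), the grip runs to its end at (250,555), and the button's outer edge goes from (165,405) to (192,525).

Run:
```python
from h import *
S=lambda x,y:(225+x/5-.4,215+y/5-.4); T=lambda x,y:(205+x/4.5-.4,175+y/4.5-.4)
C=[plane("top",T(*p),.01) for p in[(38,125),(270,38),(420,455),(182,540)]]
print("plate",np.round(C,4).tolist())
for a,b in((0,3),(1,2)):
    d=C[b]-C[a]; print(np.linalg.norm(d),np.arctan2(-d[1],-d[0]))
for a,b in((1,0),(2,3)): d=C[b]-C[a]; print("w",np.linalg.norm(d),np.arctan2(-d[0],d[1]))
A,ea=tri(S(458,195),T(165,405)); B,eb=tri(S(600,112),T(192,525)); print("button",A,ea,B,eb,np.linalg.norm(A-B))
d=A-B; print("yaw",np.arctan2(d[1],d[0]),"ang",np.arctan2(-d[2],np.hypot(*d[:2])))
M,e=tri((334.2,250.2),(246.3,278)); print("mid",M,e)
# grip centre line in top view: edges hinge-end (185,358)-(235,358), free end (222,555)-(280,540)
for z,p in((.29,T(250,555)),(.24,T(208,357))): print("gripline",z,plane("top",p,z))
# hinge barrel ends in top
print("barrel",plane("top",T(85,175),.145),plane("top",T(180,140),.145))
o,_=ray("top",(320,240));print("topcam",o, ray("side",(320,240))[0])
```

```text
plate [[0.6575, 0.2508, 0.01], [0.6996, 0.1301, 0.01], [0.4818, 0.0572, 0.01], [0.4421, 0.1788, 0.01]]
0.22706945542475704 0.3228823954638341
0.2297647232812508 0.32314363002949764
w 0.12786946571564353 0.3358733896404041
w 0.12792287858156057 0.3147980986423077
button [0.49411398 0.1471398  0.25680326] 0.0025348920698541532 [0.44982895 0.13348475 0.29190444] 0.009503135699760775 0.0581353348589597
yaw 0.2990948746631169 ang 0.6482394885509626
mid [0.46944132 0.13722524 0.26442945] 0.0011766325334666074
gripline 0.29 [0.43294023 0.10934165 0.29      ]
gripline 0.24 [0.51596717 0.13201052 0.24      ]
barrel [0.60946587 0.2010916  0.145     ] [0.62451211 0.15705075 0.145     ]
topcam [ 0.43046514 -0.01537816  1.28616339] [0.24472112 0.6492979  0.73774723]
```

```bash
cat >> h.py <<'E'
from scipy.spatial.transform import Rotation as Ro
PSI=.323
def frame(a,psi=PSI):
    zl=np.array([np.sin(a)*np.cos(psi),np.sin(a)*np.sin(psi),np.cos(a)]); yl=np.array([-np.sin(psi),np.cos(psi),0])
    return np.cross(yl,zl),yl,zl
def tool(a,s=1,psi=PSI):
    x,y,z=frame(a,psi); return Ro.from_matrix(np.c_[-z,s*y,np.cross(-z,s*y)])
def cur():
    s=manip.sense(); q=s["eef_rot"]; return s["tcp_pos"],Ro.from_quat([*q[1:],q[0]]),s
E
python3 - <<'E'
from h import *
p,R,s=cur(); print(R.as_matrix().round(3))
c=np.array([.4745,.118,.264])
for sg in(1,-1):
    for a in(.7,): print(sg,(tool(a,sg)*R.inv()).as_rotvec().round(3),(tool(0,sg)*R.inv()).as_rotvec().round(3))
z=frame(.7)[2]; print("pre shift cm",(100*(c+z*.09-p)).round(1),z)
# blue lever rough location
print(tri((368.9,143.7),(415.9,235.7)))
E
```

```text
[[-0.001 -0.42   0.907]
 [ 0.002  0.907  0.42 ]
 [-1.     0.002 -0.   ]]
1 [-0.26   0.65  -0.105] [-0.002 -0.001 -0.111]
-1 [0.97  0.383 2.852] [ 1.000e-03 -3.000e-03  3.031e+00]
pre shift cm [26.7 70.3 10.3] [0.61090355 0.20448297 0.76484219]
(array([ 0.53791488, -0.17606756,  0.26724635]), np.float64(0.0015875017079280706))
```

Emit:
{"name": "carry_out", "arguments": {
  "xyz": [
    [0,0,5],
    [0,0,10],
    [0,0,15],
    [0,0,20],
    [1.7,4.6,20],
    [3.4,9.2,20],
    [5.1,13.8,20],
    [6.8,18.4,20],
    [8.5,23,20],
    [10.2,27.6,20]
  ],
  "rotation": [
    [0,0,0],
    [0,0,0],
    [0,0,0],
    [0,0,0],
    [0,0,0],
    [0,0,0],
    [0,0,0],
    [0,0,0],
    [0,0,0],
    [0,0,0]
  ],
  "fingers": [1,1,1,1,1,1,1,1,1,1]
}}

```text
time_s: 1.1
tcp_pos: [0.3647, -0.2891, 0.431]
eef_rot: [0.69, -0.152, 0.691, 0.152]
contact_force: [0.9, 0.4, 1.0]
width: 0.0854
```

Emit:
{"name": "carry_out", "arguments": {
  "xyz": [
    [1.7,4.6,0],
    [3.4,9.2,0],
    [5.1,13.8,0],
    [6.8,18.4,0],
    [8.5,23,0],
    [10.2,27.6,0],
    [11.9,32.2,0],
    [13.6,36.8,0],
    [16.5,42.7,0],
    [16.5,42.7,0]
  ],
  "rotation": [
    [0,0,0],
    [0,0,0],
    [0,0,0],
    [-0.04,0.1,-0.02],
    [-0.09,0.21,-0.03],
    [-0.13,0.32,-0.05],
    [-0.17,0.43,-0.07],
    [-0.22,0.54,-0.09],
    [-0.26,0.65,-0.105],
    [-0.26,0.65,-0.105]
  ],
  "fingers": [1,1,1,1,1,1,1,1,1,1]
}}

```text
time_s: 2.1
tcp_pos: [0.5336, 0.1421, 0.42]
eef_rot: [0.407, -0.149, 0.899, 0.067]
contact_force: [0.3, 0.5, -3.4]
width: 0.0853
```

Run:
```python
from h import *
p,R,s=cur(); print(p,s["time_s"],s["qpos"].round(2)); print(R.as_matrix().round(3)); print((tool(.7)*R.inv()).as_rotvec().round(3))
c=np.array([.4745,.118,.264]); z=frame(.7)[2]; print("to pre cm",(100*(c+z*.07-p)).round(1))
```

```text
[0.53355744 0.14212204 0.42001594] 2.1 [ 0.49  0.58  0.66 -0.15 -2.36 -1.8 ]
[[-0.624 -0.322  0.711]
 [-0.213  0.947  0.242]
 [-0.752  0.    -0.66 ]]
[ 0.006 -0.019 -0.005]
to pre cm [ -1.6  -1.  -10.2]
```

Emit:
{"name": "carry_out", "arguments": {
  "xyz": [
    [-0.4,-0.3,-2.5],
    [-0.8,-0.5,-5],
    [-1.2,-0.8,-7.5],
    [-1.6,-1.0,-10.2],
    [-1.6,-1.0,-10.2],
    [-1.6,-1.0,-10.2]
  ],
  "rotation": [
    [0,0,0],
    [0,0,0],
    [0,0,0],
    [0,0,0],
    [0,0,0],
    [0,0,0]
  ],
  "fingers": [1,1,1,1,1,1]
}}

```text
time_s: 2.7
tcp_pos: [0.5139, 0.1258, 0.3296]
eef_rot: [0.416, -0.147, 0.895, 0.067]
contact_force: [0.3, 1.0, 0.9]
width: 0.0854
```

Run:
```python
from h import *
p,R,s=cur(); print(p,(tool(.7)*R.inv()).as_rotvec().round(3))
c=np.array([.4745,.118,.264]); x,y,z=frame(.7); print("rel grip frame mm",(1000*(np.array([x,y,z])@(p-c))).round(1))
a=read_camera("side")[165:315,240:440]; b=read_camera("top")[200:350,190:340]
cv2.imwrite("pics/2.png",np.hstack([cv2.resize(a,(453,340),interpolation=2),cv2.resize(b,(340,340),interpolation=2)]))
print(proj("side",[p,c]),proj("top",[p,c]))
```

```text
[0.51390907 0.12579678 0.32957351] [ 0.002 -0.    -0.002]
rel grip frame mm [-11.8  -5.1  75.8]
[[308.8034798  201.05404311]
 [336.05085652 241.73556886]] [[247.07558279 250.99674443]
 [256.88334373 275.24961768]]
```

View pics/2.png

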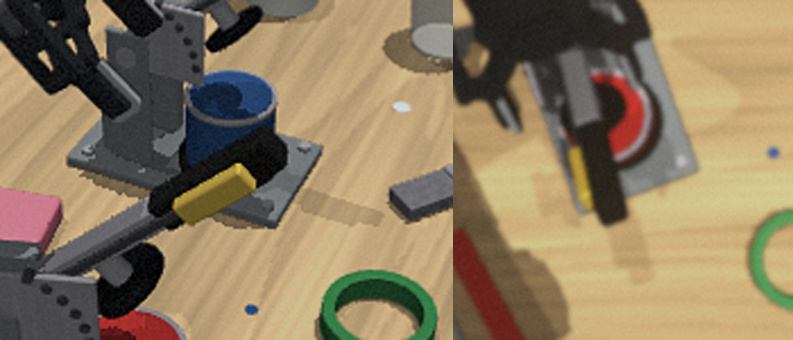

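The fingers straddle the grip in the top half of the picture (grip at about (600,160), left fingertip at (510,110)), and nothing is touching. I'll refine the grip centre with a least-squares solve on the button centroids.

Run:
```python
from h import *
from scipy.optimize import least_squares
def cen(v): return np.array([v[0],v[1],.135+.2*np.sin(v[2])])
def res(v):
    F=np.array(frame(v[2])); c=cen(v)
    return np.r_[proj("side",c+F.T@[-.0021,.0209,.0022])[0]-(334.37,250.08), proj("top",c+F.T@[0,.017,.010])[0]-(246.3,277.9)]
r=least_squares(res,[.4745,.118,.7],x_scale=[.01,.01,.05]); a=r.x[2]; c=cen(r.x); print(a,c,r.fun.round(2))
print("hinge",c+.2*frame(a)[0])
p,R,s=cur(); F=np.array(frame(a)); print("rel",(1000*F@(p-c)).round(1), (tool(a)*R.inv()).as_rotvec().round(3))
for d in(.03,-.019): print("shift cm to z",d,(100*(c+F.T@[0,.001,d]-p)).round(2))
```

```text
0.7001452355803911 [0.47235382 0.11927658 0.26386575] [ 1.42  0.24 -0.61 -1.73]
hinge [0.61739412 0.16782479 0.135     ]
rel [-10.9  -6.9  78.2] [ 0.     0.003 -0.002]
shift cm to z 0.03 [-2.4   0.03 -4.39]
shift cm to z -0.019 [-5.4  -0.97 -8.14]
```

Emit:
{"name": "carry_out", "arguments": {
  "xyz": [
    [-0.8,0.0,-1.4],
    [-1.6,0.0,-2.9],
    [-2.4,0.0,-4.4],
    [-3.4,-0.3,-5.6],
    [-4.4,-0.6,-6.9],
    [-5.4,-1.0,-8.1],
    [-5.4,-1.0,-8.1],
    [-5.4,-1.0,-8.1]
  ],
  "rotation": [
    [0,0,0],
    [0,0,0],
    [0,0,0],
    [0,0,0],
    [0,0,0],
    [0,0,0],
    [0,0,0],
    [0,0,0]
  ],
  "fingers": [1,1,1,1,1,1,1,1]
}}

```text
time_s: 3.6
tcp_pos: [0.4607, 0.1162, 0.2496]
eef_rot: [0.418, -0.147, 0.894, 0.068]
contact_force: [0.6, -0.7, 0.6]
width: 0.0856
```

Run:
```python
from h import *
p,R,s=cur(); c=np.array([.47235,.11928,.26387]); F=np.array(frame(.7)); print("rel",(1000*F@(p-c)).round(1),s["contact_force"].round(1))
a=read_camera("side")[190:310,260:420]; b=read_camera("top")[210:330,190:310]
cv2.imwrite("pics/3.png",np.hstack([cv2.resize(a,(453,340),interpolation=2),cv2.resize(b,(340,340),interpolation=2)]))
```

```text
rel [  0.    0.8 -18.7] [ 0.6 -0.7  0.6]
```

View pics/3.png

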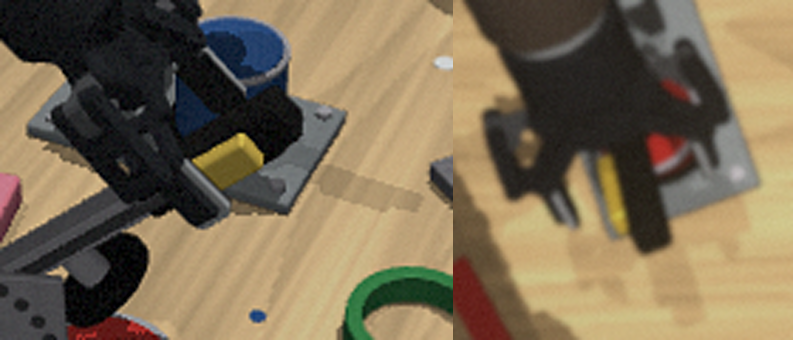

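The fingers straddle the grip at the button, with tips at about (568,215) and (705,160) and the grip midway between them. I'm closing now.

Emit:
{"name": "carry_out", "arguments": {
  "xyz": [
    [0,0,0],
    [0,0,0],
    [0,0,0],
    [0,0,0],
    [0,0,0],
    [0,0,0]
  ],
  "rotation": [
    [0,0,0],
    [0,0,0],
    [0,0,0],
    [0,0,0],
    [0,0,0],
    [0,0,0]
  ],
  "fingers": [0,0,0,0,0,0]
}}

```text
time_s: 4.3
tcp_pos: [0.4603, 0.1155, 0.2486]
eef_rot: [0.417, -0.147, 0.894, 0.068]
contact_force: [2.9, -2.9, 1.3]
width: 0.0231
```

Emit:
{"name": "carry_out", "arguments": {
  "xyz": [
    [0,0,0],
    [0,0,0],
    [0,0,0],
    [0,0,0],
    [0,0,0],
    [0,0,0]
  ],
  "rotation": [
    [0,0,0],
    [0,0,0],
    [0,0,0],
    [0,0,0],
    [0,0,0],
    [0,0,0]
  ],
  "fingers": [0,0,0,0,0,0]
}}

```text
time_s: 4.9
tcp_pos: [0.4602, 0.1155, 0.2485]
eef_rot: [0.417, -0.147, 0.894, 0.068]
contact_force: [3.7, -3.7, 1.1]
width: 0.023
```

Run:
```python
from h import *
p,R,s=cur(); c=np.array([.47235,.11928,.26387]); F=np.array(frame(.7)); print("rel",(1000*F@(p-c)).round(1),"force in grip frame",(F@s["contact_force"]).round(1),s["wrist_torque"].round(2),s["width"])
c0=c;h=c+.2*F[0]
q0=tool(.7)
for a in np.arange(.65,-.051,-.05):
    G=np.array(frame(a)); cc=h-.2*G[0]; t=cc+G.T@np.array([0,.001,-.019]); t0=c+F.T@np.array([0,.001,-.019])
    print(round(a,2),(100*(t-t0)).round(2).tolist(),(tool(a)*q0.inv()).as_rotvec().round(3).tolist())
```

```text
rel [  0.2   0.3 -19.9] force in grip frame [ 1.1 -4.7  2.4] [ 0.07 -1.8   1.25] 0.023033593415664324
0.65 [-0.52, -0.17, -0.84] [0.016, -0.047, 0.0]
0.6 [-1.0, -0.34, -1.71] [0.032, -0.095, -0.0]
0.55 [-1.44, -0.48, -2.6] [0.048, -0.142, -0.0]
0.5 [-1.84, -0.62, -3.51] [0.063, -0.19, -0.0]
0.45 [-2.19, -0.73, -4.44] [0.079, -0.237, 0.0]
0.4 [-2.5, -0.84, -5.39] [0.095, -0.284, -0.0]
0.35 [-2.77, -0.93, -6.36] [0.111, -0.332, -0.0]
0.3 [-2.98, -1.0, -7.34] [0.127, -0.379, -0.0]
0.25 [-3.16, -1.06, -8.32] [0.143, -0.427, 0.0]
0.2 [-3.28, -1.1, -9.32] [0.159, -0.474, -0.0]
0.15 [-3.36, -1.12, -10.32] [0.175, -0.522, 0.0]
0.1 [-3.38, -1.13, -11.32] [0.19, -0.569, -0.0]
0.05 [-3.37, -1.13, -12.33] [0.206, -0.616, -0.0]
-0.0 [-3.3, -1.1, -13.33] [0.222, -0.664, 0.0]
-0.05 [-3.19, -1.07, -14.33] [0.238, -0.711, -0.0]
```

Emit:
{"name": "carry_out", "arguments": {
  "xyz": [
    [-0.26,-0.09,-0.42],
    [-0.52,-0.17,-0.84],
    [-0.76,-0.26,-1.27],
    [-1.0,-0.34,-1.71],
    [-1.22,-0.41,-2.15],
    [-1.44,-0.48,-2.6],
    [-1.64,-0.55,-3.05],
    [-1.84,-0.62,-3.51],
    [-1.84,-0.62,-3.51]
  ],
  "rotation": [
    [0.008,-0.024,0],
    [0.016,-0.047,0],
    [0.024,-0.071,0],
    [0.032,-0.095,0],
    [0.04,-0.118,0],
    [0.048,-0.142,0],
    [0.056,-0.166,0],
    [0.063,-0.19,0],
    [0.063,-0.19,0]
  ],
  "fingers": [0,0,0,0,0,0,0,0,0]
}}

```text
time_s: 5.8
tcp_pos: [0.4421, 0.1093, 0.2125]
eef_rot: [0.505, -0.14, 0.848, 0.082]
contact_force: [5.8, -4.1, -4.0]
width: 0.0234
```

```bash
cat > chk.py <<'E'
from h import *
import sys
a=float(sys.argv[1]); p,R,s=cur(); F=np.array(frame(a)); h=np.array([.47235,.11928,.26387])+.2*np.array(frame(.7))[0]
print("rel",(1000*F@(p-h+.2*F[0])).round(1),"force",(F@s["contact_force"]).round(1),"tilt",np.arctan2(-R.as_matrix()[:2,0]@[np.cos(PSI),np.sin(PSI)],-R.as_matrix()[2,0]).round(3),s["wrist_torque"].round(2),s["width"])
E
python3 chk.py .5
python3 - <<'E'
from h import *
a=read_camera("side")[210:330,260:420]; b=read_camera("top")[210:330,190:310]
cv2.imwrite("pics/4.png",np.hstack([cv2.resize(a,(453,340),interpolation=2),cv2.resize(b,(340,340),interpolation=2)]))
E
```

```text
rel [  0.7   0.2 -20.7] force [ 5.6 -5.7 -1.5] tilt 0.496 [-0.1  -2.73  1.27] 0.023401971815858465
```

View pics/4.png

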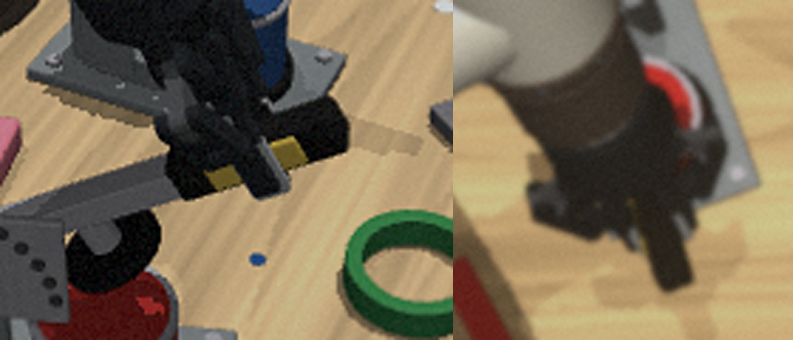

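The button is flush with the grip, held by the finger at about (255,165), and the lever has passed the first latch at 0.57 with only a few newtons. I'm continuing down.

Emit:
{"name": "carry_out", "arguments": {
  "xyz": [
    [-0.18,-0.06,-0.46],
    [-0.35,-0.11,-0.93],
    [-0.51,-0.17,-1.4],
    [-0.66,-0.22,-1.88],
    [-0.8,-0.27,-2.36],
    [-0.93,-0.31,-2.85],
    [-1.04,-0.35,-3.34],
    [-1.14,-0.38,-3.83],
    [-1.23,-0.41,-4.32],
    [-1.32,-0.44,-4.81]
  ],
  "rotation": [
    [0.008,-0.024,0],
    [0.016,-0.047,0],
    [0.024,-0.071,0],
    [0.032,-0.094,0],
    [0.04,-0.118,0],
    [0.048,-0.142,0],
    [0.056,-0.166,0],
    [0.064,-0.189,0],
    [0.072,-0.213,0],
    [0.08,-0.237,0]
  ],
  "fingers": [0,0,0,0,0,0,0,0,0,0]
}}

```text
time_s: 6.9
tcp_pos: [0.4299, 0.1051, 0.165]
eef_rot: [0.608, -0.129, 0.778, 0.099]
contact_force: [9.5, -4.1, -2.7]
width: 0.0234
```

```bash
python3 chk.py .25
```

```text
rel [  1.    0.  -19.9] force [ 8.1 -6.9 -0.7] tilt 0.245 [-0.67 -2.25  1.03] 0.02335380357245685
```

Emit:
{"name": "carry_out", "arguments": {
  "xyz": [
    [-0.06,-0.02,-0.5],
    [-0.12,-0.04,-1.0],
    [-0.16,-0.05,-1.5],
    [-0.2,-0.06,-2.0],
    [-0.21,-0.07,-2.5],
    [-0.22,-0.07,-3.0],
    [-0.22,-0.07,-3.5],
    [-0.21,-0.07,-4.0],
    [-0.18,-0.06,-4.5],
    [-0.14,-0.04,-4.8]
  ],
  "rotation": [
    [0.008,-0.024,0],
    [0.016,-0.047,0],
    [0.024,-0.071,0],
    [0.032,-0.094,0],
    [0.04,-0.118,0],
    [0.048,-0.142,0],
    [0.056,-0.166,0],
    [0.064,-0.189,0],
    [0.072,-0.213,0],
    [0.08,-0.237,0]
  ],
  "fingers": [0,0,0,0,0,0,0,0,0,0]
}}

```text
time_s: 7.9
tcp_pos: [0.4287, 0.1047, 0.1175]
eef_rot: [0.7, -0.115, 0.696, 0.114]
contact_force: [10.6, -8.3, -2.1]
width: 0.0233
```

```bash
python3 chk.py 0
```

```text
rel [  1.1   0.  -17.6] force [  7.5 -11.2  -2.1] tilt -0.005 [-2.   -2.32  0.33] 0.023332091405988027
```

Emit:
{"name": "carry_out", "arguments": {
  "xyz": [
    [0,0,-0.15],
    [0,0,-0.3],
    [0,0,-0.3]
  ],
  "rotation": [
    [0,0,0],
    [0,0,0],
    [0,0,0]
  ],
  "fingers": [0,0,0]
}}

```text
time_s: 8.2
tcp_pos: [0.4287, 0.1047, 0.1154]
eef_rot: [0.7, -0.115, 0.696, 0.114]
contact_force: [5.8, -6.7, 4.0]
width: 0.0228
```

Emit:
{"name": "carry_out", "arguments": {
  "xyz": [
    [0,0,-0.15],
    [0,0,-0.3],
    [0,0,-0.3]
  ],
  "rotation": [
    [0,0,0],
    [0,0,0],
    [0,0,0]
  ],
  "fingers": [0,0,0]
}}

```text
time_s: 8.5
tcp_pos: [0.4288, 0.1047, 0.1152]
eef_rot: [0.7, -0.115, 0.696, 0.114]
contact_force: [-3.0, -7.0, 25.6]
width: 0.0229
```

Emit:
{"name": "carry_out", "arguments": {
  "xyz": [
    [0,0,0.2],
    [0,0,0.2],
    [0,0,0.2],
    [0,0,0.2],
    [0,0,0.2],
    [0,0,0.2],
    [0,0,0.2]
  ],
  "rotation": [
    [0,0,0],
    [0,0,0],
    [0,0,0],
    [0,0,0],
    [0,0,0],
    [0,0,0],
    [0,0,0]
  ],
  "fingers": [0,0,1,1,1,1,1]
}}

```text
time_s: 9.2
tcp_pos: [0.4261, 0.1046, 0.1127]
eef_rot: [0.698, -0.114, 0.698, 0.113]
contact_force: [0.7, -0.6, 0.4]
width: 0.0856
```

```bash
python3 chk.py 0
python3 - <<'E'
from h import *
a=read_camera("side")[210:390,200:440]; b=read_camera("top")[190:325,190:325]
cv2.imwrite("pics/5.png",np.hstack([cv2.resize(a,(453,340),interpolation=2),cv2.resize(b,(340,340),interpolation=2)]))
E
```

```text
rel [ -1.5   0.7 -22.4] force [ 0.5 -0.8  0.4] tilt 0.001 [ 0.06 -0.02 -0.04] 0.08561231478551061
```

View pics/5.png

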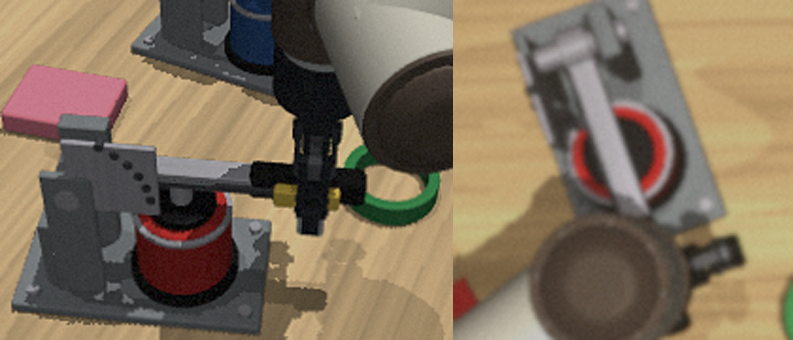

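The lever is level with its pad on the red lid (about (185,205)), and the button is out again. The fingers are open and force-free. I'm retreating straight up.

Emit:
{"name": "carry_out", "arguments": {
  "xyz": [
    [0,0,1.5],
    [0,0,3],
    [0,0,5],
    [0,0,8],
    [0,0,12],
    [0,0,16],
    [0,0,20],
    [0,0,24],
    [0,0,24],
    [0,0,24]
  ],
  "rotation": [
    [0,0,0],
    [0,0,0],
    [0,0,0],
    [0,0,0],
    [0,0,0],
    [0,0,0],
    [0,0,0],
    [0,0,0],
    [0,0,0],
    [0,0,0]
  ],
  "fingers": [1,1,1,1,1,1,1,1,1,1]
}}

```text
time_s: 10.3
tcp_pos: [0.4266, 0.1051, 0.3536]
eef_rot: [0.699, -0.114, 0.697, 0.114]
contact_force: [-0.6, 0.2, -0.3]
width: 0.0854
```

Run:
```python
from h import *
im=read_camera("side"); cv2.imwrite("pics/6.png",im)
m=cv2.inRange(cv2.cvtColor(im,cv2.COLOR_BGR2HSV),(20,150,80),(32,255,255)); k,l,s,c=cv2.connectedComponentsWithStats(m)
print([(s[i,4],c[i].round(1)) for i in range(1,k) if s[i,4]>15])
h=np.array([.47235,.11928,.26387])+.2*np.array(frame(.7))[0]
for a in(0,.03,.06):
    F=np.array(frame(a)); print(a,proj("side",h-.2*F[0]+F.T@[-.0021,.0209,.0022])+[-1.4,-.2])
print(manip.sense()["contact_force"],manip.sense()["time_s"])
```

```text
[(np.int32(59), array([359.8, 147.8])), (np.int32(369), array([361.8, 313.8]))]
0 [[363.93533985 315.11174216]]
0.03 [[364.04119687 312.47895064]]
0.06 [[364.03148204 309.81352886]]
[ 0.15947694 -0.3399362  -0.71872474] 10.35
```

View pics/6.png

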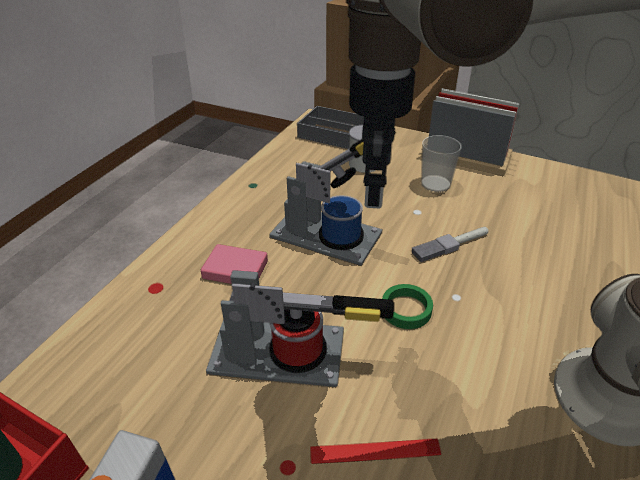

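The red lever is level with its button at (362,314), and the blue lever is still up. The arm is clear of everything.

```bash
python3 -c "
from plant import ticket
print(ticket.job_done())"
```

```text
the job is handed in; nothing more can be done
None
```

The red-tin press is down and the job is handed in, at about 10.4 s of the 35 s allowed. I gripped the lever across its yellow button, kept it squeezed past both latch points and swung the lever down until it hit its stop. Then I eased the load, opened the fingers and backed straight up.

- **Stop reached:** the last 3 mm press step met 25.6 N and the tool moved only 0.2 mm. The tool height then puts the grip at about 135 mm, which is the fully-down height.
- **Final picture:** the red lever is level, its pad is on the lid and its button is out again. The blue lever looks untouched and still up. The arm is clear of everything, with contact force under 1 N.
- **Small disagreements:**
  - The finger opening read 23 mm while squeezing, where 26 mm was expected. I put this down to the pads giving; the button looked flush with the grip and the latch let the lever pass.
  - The button's position in the last picture suggests the lever is at 0 to 0.03 rad, which is within the error of that measurement.

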